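# Build a display step from the top board of the stack

### The arm

A 6-joint arm with a two-finger parallel gripper is mounted at the origin on the work surface. World frame = base frame: x ahead of the robot, y to its left, z up, the work surface at z = 0. Lengths are in m, angles in rad, forces in N, time in s.
With the tool pointing down it reaches from about 0.4 to 0.925 m from the base axis. Payload 12.5 kg.
Tool frame: the origin (TCP) lies at the very end of the fingers, on their centre line; the grasp point (between the pads) lies 19 mm behind it (bot.grip_point_offset is the distance from the TCP to the grasp point, in m); z points along the fingers, y is the line along which they close (so a half turn about z gives the same grasp; the last joint's range is limited). The gripper opens to 95 mm and grips with 3 to 60 N. Pads are 20 mm wide; open, the fingers measure 119 mm over their backs; the gripper's body (75 mm by 180 mm) begins 59 mm behind the grasp point.
Start: joints at [-1.425, 0.491, 1.559, -0, 1.092, -0.106], TCP at [0.156, -0.605, 0.215] pointing down, gripper open.
Joint ranges: [-3.1, 3.1], [-0.84, 2.19], [0.05, 2.79], [-1.13, 4.28], [0.06, 2.93], [-2.69, 2.69]. Speed limits (rad/s): [2.22, 2.22, 2.79, 3.14, 3.14, 3.14].

### API

Orientations are given as a unit quaternion [x, y, z, w].
In Python, from cell import bot, get_image, finder gives the robot as it stands.
- The arm moves only by the tool drive_tool, never from a script. Its argument "rows" is a list of rows, each a list of 3 entries, a list of its own where there are three numbers: the shift along the tool's x, y, z in mm, then the turn, a rotation vector about the tool's x, y, z in degrees, then the opening in per cent of the stroke, from 0 (shut) to 100 (fully open). In form: [[[x, y, z], [ax, ay, az], gripper], ...]. A call has 1 to 5 rows; each row shifts and turns the commanded pose from where the row before left it, along the tool's axes as they then stand; what a row does not reach is not made up. A row lasts 1/8 s, in which the tool goes at most 62.5 mm and 10.7 degrees, less where a joint would pass 70% of its speed; a pose out of reach is approached as far as the arm can. A call is refused whole if a number of a shift passes 62.5 or a number of a turn 10.7, either way. A call with a gripper value outside its range is refused whole. The fingers move at their own pace and stop on an object; "newtons" is the grip in N (left out, the last holds). Time passes only in rows, so rows that do not move let the fingers close. It gives the time, the measured TCP pose, the force and the opening at its end, in the units of the state.
- bot.get_obs(): the state, without advancing time (a new reading comes with each control period).
- get_image(name): name is "scene" or "top"; returns a dict with "image" (384x512x3 uint8, blue, green, red), "range_z" (384x512 float32, m along the optical axis (not along the pixel's ray), 0 where there is no reading), "K" (3x3 intrinsics, pixels), "origin" and "rotation" of the camera in the world. Camera axes: x right, y up, looking along -z (the intrinsics and any distortion apply to the point x, -y, -z); pixel columns grow to the right and rows downward; lengths in m; the calibration is good to about 2 mm. A picture is of the moment at which its call begins.
- bot.sign_off(): hands the job in, once; it reports no verdict.
Trained networks look in the newest picture that a camera, given by its name, has taken for a name from the list of things; names that differ only in an ending like _2 or _b are one class to them, and where a whole thing is asked for, a point or a joint stands for the part that bears it (a point fixed in the world has none). Each returns a list of dicts, best first, with "p" (0 to 1); they miss things now and then, are a little off and sometimes report something else, mostly with a low value. They report only what shows in the picture. A call takes as long as a camera call. They do not tell look-alikes from the thing itself.
- finder.look_for(camera, query): "box" ([left, top, width, height] in pixels, round what is visible of it).
- finder.outline_of(camera, query): "mask" (384x512 bool, what is visible of it) and "box" ([left, top, width, height] in pixels, round what is visible of it).
- finder.place_of(camera, query): "point" ([column, row] in pixels: a listed point, or the origin of a listed thing).
The state is a dict: "time_s": time; "joint_positions": joint angles; "qd": joint speeds; "tau": joint torques, N m; "position": TCP position; "orientation": TCP orientation; "ft_force": force on the tool from outside, world axes, zero at the start; "torque": the same for the moment, N m; "width": finger opening in m.
Only numpy, scipy, OpenCV 4.12 (cv2) and the standard library are available. Lean on these libraries where they do the work, as an engineer would, in place of code of your own. Each camera call takes 0.05 s, during which the arm holds its last target. There are 200 camera calls.

### The job

Slide the top board endwise out of the blue crate, towards the crate's front edge, until its end sticks out roughly 4 to 6 cm past that edge, then let it be; pinch it from above by the two long sides of that overhanging end and lift it off the stack. Lay it flat, centred and square, across the two posts of the dark stand and let go, then stand the green vase upright on the middle of the board. Leave the other boards in the crate, do not drop the board or the vase, and do not disturb the two bowls or the white ornament.

Things in the scene. Friction and masses are not known exactly. Their poses are not given: they have to be found in the camera images.
- tray: Blue crate, fixed, 202 (x) x 82 (y) x 77 mm high; origin at the centre of its underside, x along its length. A solid block 55 mm high carries three loose stacked boards between two side cheeks 10 mm thick, 77 mm high, 62 mm apart, which keep fingers off the boards' long sides. Its front is the -x end, nearer the robot; both ends have only a low lip (see tray_edge).
- tray_edge (a point): Middle of the crate's front edge: outer face of the front lip, at its top, 68 mm high, 101 mm from the crate's origin; below it the end face drops straight to the table. The lips at both ends, 6 mm thick and 68 mm high, hold back the two lower boards; the top board lies clear above them and slides out endwise, and from the rear (+x) a fingertip can push its end face.
- board: The top board of the stack, light plywood, 180 (x) x 56 (y) x 8 mm thick, about 70 g, loose; origin at the centre of its underside (71 mm above the table at the start), x along its length, z up. It lies in the crate with its long axis along the crate's, with 3 mm play to each cheek; its top surface stands 2 mm above the cheeks.
- board_end (a point): Middle of the board's front (-x) end face, at mid thickness, 90 mm from the board's centre: the end that must overhang and be pinched.
- board_top (a point): Centre of the board's upper face, where the vase is to stand.
- board_mid: Second board of the stack, browner, same size; origin at the centre of its underside, 63 mm above the table. It must stay in the crate.
- board_low: Lowest board of the stack, same as the second; underside 55 mm above the table. It must stay in the crate.
- stand: Dark wooden stand, fixed; origin at the centre of its underside: a foot 130 (x) x 70 (y) x 12 mm and on it two posts, each 20 (x) x 50 (y) mm, with flat tops 70 mm above the table, centred 40 mm to either side of the middle along x. The laid board runs along the stand's x axis, either way round, its ends sticking out 40 mm beyond the posts.
- stand_top (a point): Point midway between the two post tops, 70 mm above the table: the middle of the board's underside belongs here; axes as the stand.
- vase: Small green ceramic bud vase, 70 mm high, about 140 g, loose; origin at the centre of its underside, z up. Straight round belly 48 mm in diameter from 8 to 50 mm height, neck 28 mm in diameter above it, white 36 mm rim at 62 to 70 mm, foot 40 mm in diameter. It starts upright on the table between crate and stand.
- bowl_blue: Bystander: blue bowl, 100 mm across, 45 mm high; origin at the centre of its underside.
- bowl_clay: Bystander: terracotta bowl, 90 mm across, 40 mm high; origin at the centre of its underside.
- orb: Bystander: round white ceramic ornament with two yellow knobs, 72 mm across, about 70 mm high; origin at the centre of its underside.
There are look-alikes about, which are no part of the job. What is shaped like the board but turquoise is not meant. There is more than one size of the vase; the job needs the smaller.

How it is judged:
On the way, in this order (a step that is already met when the one before it is completed fails the run):
1. the top board has been slid so that its front end overhangs the crate's front edge by 25 to 85 mm, lying flat on the stack, untouched and at rest (x of board_end in the frame of tray between -0.186 and -0.126 m and z of board in the frame of tray between 0.068 and 0.074 m and angle between board's own z axis and vertical below 0.04 rad and contact force between the fingers and board below 0.2 N and linear speed of board below 0.03 m/s), for 0.15 s.
2. the board has been pinched at its overhanging end (within 50 mm of the end) and lifted at least 25 mm off the stack (height (world z) of board above 0.096 m and distance between the grasp point and board_end below 0.05 m and contact force between the fingers and board above 0.5 N), for 0.1 s.
3. the board lies flat across both posts, centred and square, released and at rest (x of board in the frame of stand_top between -0.018 and 0.018 m and y of board in the frame of stand_top between -0.014 and 0.014 m and z of board in the frame of stand_top between -0.004 and 0.005 m and angle between the x axis of board and the x axis of stand, either way round below 0.14 rad and angle between board's own z axis and vertical below 0.06 rad and contact force between the fingers and board below 0.2 N and linear speed of board below 0.03 m/s), for 0.3 s.
At the end, for the whole second after the job is handed in: Board flat on both posts, its middle within 18 mm lengthwise and 14 mm sideways of the stand's, within 8 degrees of square; vase upright (4.5 degrees) on it within 18 mm of its middle; lower boards in the crate within 20 mm of their start; all released and at rest (all of step 3 and z of vase in the frame of board_top between -0.004 and 0.005 m and horizontal distance between vase and board_top below 0.018 m and angle between vase's own z axis and vertical below 0.08 rad and linear speed of vase below 0.03 m/s and contact force between the fingers and vase below 0.2 N and z of board_low in the frame of tray between 0.052 and 0.058 m and distance of each of board_low, board_mid from where it was at the start of the episode below 0.02 m and z of board_mid in the frame of tray between 0.06 and 0.066 m); the robot touches nothing.
It fails at once if a bowl or the ornament is moved by more than 20 mm or tipped (distance of any of bowl_blue, bowl_clay, orb from where it was at the start of the episode above 0.02 m or angle between any of bowl_blue, bowl_clay, orb's own z axis and vertical above 0.35 rad).
It fails at once if the board or the vase is dropped (falls freely by more than about 15 mm) ((linear speed of board above 0.55 m/s and contact force between the fingers and board below 0.05 N) or (linear speed of vase above 0.55 m/s and contact force between the fingers and vase below 0.05 N)).
It fails at once if the vase is tipped over (angle between vase's own z axis and vertical above 0.6 rad).
It fails at once if one of the two lower boards leaves its place in the crate by more than 20 mm (distance of any of board_mid, board_low from where it was at the start of the episode above 0.02 m).
It also fails if it takes over 72 s, if anything falls off the work surface, if the arm or the gripper's body presses on something with over 40 N, if the wrist force passes 120 N, or if a joint passes its speed limit or range.

## Working session

There is one attempt and no reset: what is moved stays moved. The work goes in short steps, Python scripts to look and compute and a tool call to move; the robot and the scene stay as the last step left them, time stands still between calls to the robot, and variables do not carry over. Pictures are saved under pics/ and viewed, on a budget of 10 in all, crops included, one or two more only if the job needs it, and the job is handed in when it is done.

Besides the shell and the picture viewer there is one more tool, called as name(argument=value, ...), one argument or row to a line, values as JSON. drive_tool: Moves the arm, as the interface text tells. Its arguments: {"type":"object","properties":{"rows":{"type":"array"},"newtons":{"type":"number"}},"required":["rows"]}

```bash
ls; mkdir -p pics; cat > h.py <<'E'
import numpy as np, cv2
from cell import bot, get_image, finder
def cloud(d):
    z=d["range_z"];K=d["K"];v,u=np.mgrid[:z.shape[0],:z.shape[1]]
    p=np.stack([(u-K[0,2])/K[0,0]*z,-(v-K[1,2])/K[1,1]*z,-z],-1)
    return p@np.array(d["rotation"]).T+np.array(d["origin"])
E
python3 - <<'E'
from h import *
o=bot.get_obs();print(o)
ims=[]
for n in("scene","top"):
    d=get_image(n);np.savez(f"{n}0.npz",**d);ims.append(d["image"]);print(n,d["K"],d["origin"],d["rotation"],[k for k in d])
    for q in("tray","board","stand","vase","bowl_blue","bowl_clay","orb","tray_edge","board_end","stand_top"):
        print(q,[(np.round(r["point"]),round(r["p"],2)) for r in finder.place_of(n,q)[:4]])
cv2.imwrite("pics/scene0.png",cv2.resize(ims[0],(768,576)));cv2.imwrite("pics/top0.png",cv2.resize(ims[1],(768,576)))
E
```

```text
pics
{'time_s': 0.0, 'joint_positions': array([-1.42460059e+00,  4.91540377e-01,  1.55944472e+00, -1.41471956e-05,
        1.09168736e+00, -1.05588250e-01]), 'qd': array([-0.00106815, -0.00082947,  0.00211582, -0.00118903,  0.0007252 ,
       -0.00032616]), 'tau': array([-3.32118987e-03, -6.12644720e+01, -2.58182824e+01,  6.91009476e-02,
        4.82373463e-02, -7.84565304e-05]), 'position': array([ 0.15569835, -0.60504907,  0.21407529]), 'orientation': array([ 9.92085509e-01,  1.25562939e-01, -1.72353536e-05, -5.39662129e-04]), 'ft_force': array([ 0.3748018 ,  0.40780938, -0.37891012]), 'torque': array([-0.06324244, -0.03715285,  0.03605506]), 'width': 0.09475338738077228}
scene [[441.68776314   0.         259.92792627]
 [  0.         441.68776314 192.58353055]
 [  0.           0.           1.        ]] [1.31444543 0.0409858  1.27766854] [0.18496801 0.19021158 0.7057481  0.65690639] ['image', 'range_z', 'K', 'origin', 'rotation']
tray [(array([333., 200.]), 0.97)]
board [(array([338., 189.]), 0.74), (array([390., 160.]), 0.57)]
stand [(array([194., 181.]), 0.74)]
vase [(array([289.,
[... 309 characters left out ...]
     256.1977492 ]
 [  0.         445.29088671 192.55539707]
 [  0.           0.           1.        ]] [0.44619121 0.00782902 1.37599103] [-0.04253622  0.04637039  0.71440043 -0.69690206] ['image', 'range_z', 'K', 'origin', 'rotation']
tray [(array([177., 214.]), 0.79), (array([172., 212.]), 0.67)]
board [(array([170., 212.]), 0.83), (array([111., 271.]), 0.6)]
stand []
vase [(array([226., 229.]), 0.84), (array([253., 244.]), 0.63)]
bowl_blue [(array([258., 147.]), 0.74)]
bowl_clay [(array([394., 208.]), 0.68)]
orb [(array([105., 209.]), 0.62)]
tray_edge [(array([162., 245.]), 0.98)]
board_end [(array([139., 262.]), 0.74), (array([160., 246.]), 0.66)]
stand_top [(array([333., 220.]), 0.57)]
```

```bash
python3 - <<'E'
s=open('h.py').read().replace('np.array(d["rotation"]).T','R.from_quat(d["rotation"]).as_matrix().T').replace('import numpy as np, cv2','import numpy as np, cv2\nfrom scipy.spatial.transform import Rotation as R')
open('h.py','w').write(s)
E
python3 - <<'E'
from h import *
for n,pts in (("scene",dict(tray=(333,200),board=(338,189),turq=(390,160),vA=(289,184),vB=(261,170),bb=(250,254),bc=(135,190),st=(193,170))),("top",dict(tray=(177,214),board=(170,212),turq=(111,271),vA=(226,229),vB=(253,244),bb=(258,147),bc=(394,208),orb=(105,209),edge=(162,245),bend=(160,246),st=(333,220)))):
    P=cloud(np.load(f"{n}0.npz"))
    for k,(u,v) in pts.items(): print(n,k,P[v,u].round(3))
E
```

```text
scene tray [0.612 0.236 0.08 ]
scene board [0.569 0.252 0.078]
scene turq [0.396 0.448 0.013]
scene vA [0.539 0.098 0.041]
scene vB [0.484 0.002 0.032]
scene bb [ 0.781 -0.012  0.006]
scene bc [ 0.598 -0.404  0.037]
scene st [ 0.504 -0.227  0.035]
top tray [0.553 0.231 0.082]
top board [0.559 0.252 0.077]
top turq [0.391 0.443 0.011]
top vA [0.505 0.088 0.09 ]
top vB [0.461 0.012 0.066]
top bb [ 0.763 -0.011  0.007]
top bc [ 0.561 -0.427  0.004]
top orb [0.573 0.442 0.076]
top edge [ 0.465  0.291 -0.002]
top bend [ 0.462  0.297 -0.001]
top st [ 0.528 -0.235  0.011]
```

View pics/top0.png

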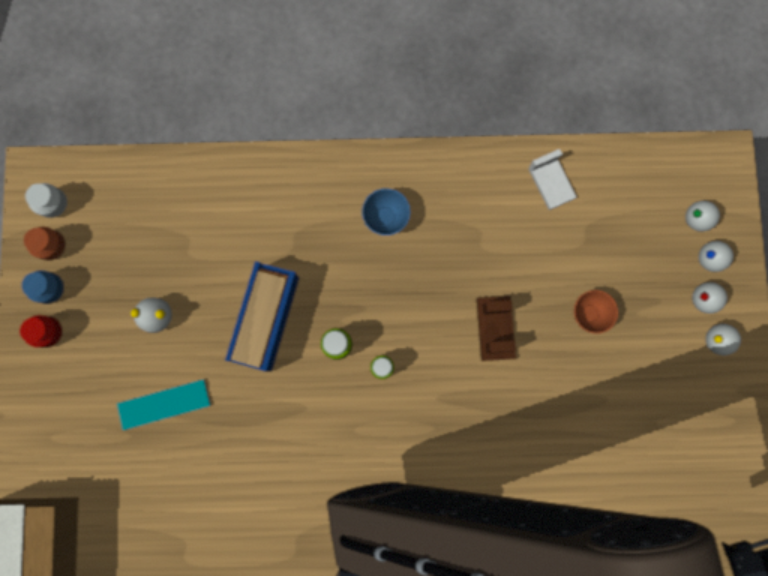

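View pics/scene0.png

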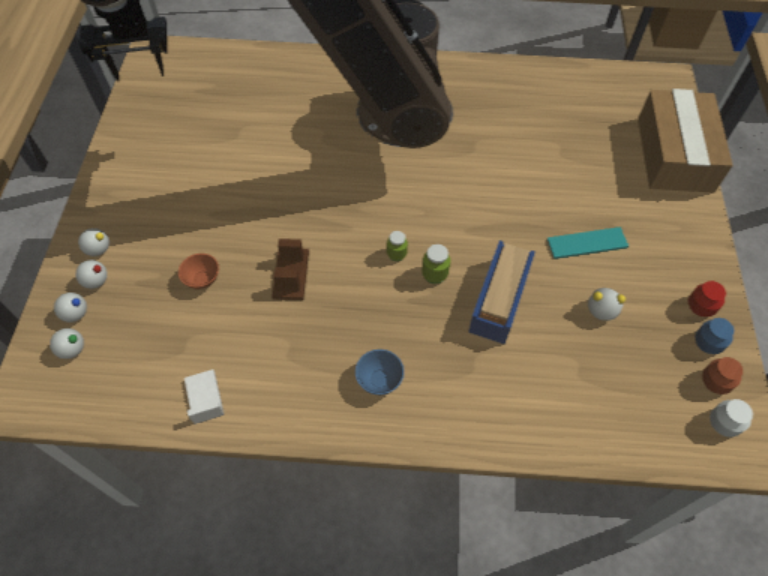

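```bash
cat >> h.py <<'E'
def rect(P,c,r,lo,hi,col=None):
    m=(np.hypot(P[...,0]-c[0],P[...,1]-c[1])<r)&(P[...,2]>lo)&(P[...,2]<hi)
    if col is not None: m&=col
    if m.sum()<8: return None
    (cx,cy),(w,h),a=cv2.minAreaRect((P[m][:,:2]*1000).astype(np.float32))
    if w<h: w,h,a=h,w,a+90
    return m.sum(),np.round([cx,cy,w,h],1),round((a+90)%180-90,1),np.round(P[m].mean(0)*1000,1)
def light(d):
    i=d["image"].astype(int); return (i[...,2]>i[...,0]+15)
def blue(d):
    i=d["image"].astype(int); return (i[...,0]>i[...,2]+15)
E
python3 - <<'E'
from h import *
for n in("scene","top"):
    d=np.load(f"{n}0.npz");P=cloud(d)
    print(n,"board",rect(P,(.56,.25),.14,.07,.09,light(d)))
    print(n,"cheeks",rect(P,(.56,.25),.14,.066,.09,blue(d)))
    print(n,"traytop all",rect(P,(.56,.25),.14,.06,.09))
    print(n,"stand",rect(P,(.51,-.235),.1,.06,.09))
    print(n,"standfoot",rect(P,(.51,-.235),.12,.006,.09))
    print(n,"vase",rect(P,(.46,.01),.04,.06,.09), rect(P,(.46,.01),.04,.02,.05))
    print(n,"big",rect(P,(.505,.09),.04,.06,.11))
    for q in("bowl","clay","orb"):
        c=dict(bowl=(.77,-.012),clay=(.58,-.42),orb=(.573,.442))[q]; print(q,rect(P,c,.08,.02,.1))
    print("table",np.median(P[250:260,200:300,2]))
E
```

```text
scene board (np.int64(896), array([544.5, 196.4, 189.4, 165.1]), -17.7, array([565.6, 245.4,  79.9]))
scene cheeks (np.int64(352), array([567.3, 245.1, 205.7,  80.6]), -16.8, array([583.2, 241.6,  77.2]))
scene traytop all (np.int64(1414), array([552.1, 199.2, 208.3, 177.4]), -16.8, array([573.3, 239.7,  77.9]))
scene stand (np.int64(216), array([ 534.3, -225.3,  104.8,   51. ]), 2.9, array([ 536.4, -225.3,   69.3]))
scene standfoot (np.int64(871), array([ 522.2, -225.3,  224.5,  202. ]), -69.7, array([ 539.6, -222.8,   33. ]))
scene vase (np.int64(82), array([461.5,   9.6,  34.9,  33.4]), 4.2, array([462.4,   9.4,  70.6])) (np.int64(88), array([470.6,  11.4,  45.7,  31.3]), -75.3, array([475.6,   9.2,  37.3]))
scene big (np.int64(261), array([514.3,  99.8,  60.6,  53.7]), -80.3, array([516.2,  98.7,  79.7]))
bowl (np.int64(417), array([775.8,  -6. ,  97.2,  97.1]), -84.0, array([762.4,  -7. ,  35. ]))
clay (np.int64(283), array([ 559.3, -422.7,   89.4,   86.9]), 26.6, array([ 552. , -428.5,   33. ]))
orb (np.int64(402), array([579.4, 467.5,  68.6,  66.4]), -1.2, array([587.6, 463.7,
[... 465 characters left out ...]
 (np.int64(1019), array([ 503. , -234.8,  213. ,  198.5]), -48.0, array([ 531. , -225.7,   26.7]))
top vase (np.int64(116), array([459. ,   7.4,  32.1,  31.9]), 88.6, array([459.3,   7.4,  69.5])) (np.int64(53), array([459.2,   7.4,  44.5,  44.2]), 89.0, array([460. ,   6.2,  47.3]))
top big (np.int64(307), array([508.1,  96. ,  58.8,  56. ]), 88.4, array([507.7,  95.1,  80.3]))
bowl (np.int64(407), array([774. ,  -7.9,  96.6,  96.5]), -27.7, array([781.5,  -8.6,  34.2]))
clay (np.int64(325), array([ 559.5, -424.8,   86.9,   86.8]), 43.4, array([ 562. , -434.1,   32.3]))
orb (np.int64(485), array([575.8, 465.2,  69.8,  68.8]), -51.7, array([573.9, 459.9,  54.2]))
table -6.702658108037607e-05
```

Top view: small vase (70 mm) is at full-res pixel (253,244) and the tall one (≈90 mm) at (226,229). The board is in the crate at (170,212), and the turquoise look-alike is at (111,271). The stand is at (331,218). The small vase's depth top of ≈70 mm matches the job. I'll shut the fingers, turn to the crate's yaw and go behind the crate's rear end.

drive_tool(
  rows=[
    [[0,0,0],[0,0,10.5],0],
    [[0,0,0],[0,0,10.5],0],
    [[0,0,0],[0,0,10.5],0],
    [[15.8,-58,0],[0,0,0],0],
    [[15.8,-58,0],[0,0,0],0],
  ],
)

```text
time_s: 1.72
position: [0.2203, -0.5025, 0.2143]
orientation: [0.989, -0.149, 0.0, -0.0]
ft_force: [1.2, -1.5, 1.0]
width: 0.0503
```

drive_tool(
  rows=[
    [[15.8,-58,0],[0,0,0],0],
    [[15.8,-58,0],[0,0,0],0],
    [[15.8,-58,0],[0,0,0],0],
    [[15.8,-58,0],[0,0,0],0],
    [[15.8,-58,0],[0,0,0],0],
  ],
)

```text
time_s: 2.35
position: [0.3815, -0.2481, 0.2149]
orientation: [0.989, -0.149, 0.0, 0.0]
ft_force: [0.4, -1.1, -0.3]
width: 0.0025
```

drive_tool(
  rows=[
    [[15.8,-58,0],[0,0,0],0],
    [[15.8,-58,10],[0,0,0],0],
    [[15.8,-58,10],[0,0,0],0],
    [[15.8,-58,10],[0,0,0],0],
    [[15.8,-58,10],[0,0,0],0],
  ],
)

```text
time_s: 2.98
position: [0.5423, 0.0062, 0.1745]
orientation: [0.989, -0.148, 0.0, 0.0]
ft_force: [0.4, -1.4, 0.1]
width: 0.0003
```

```bash
cat >> h.py <<'E'
def go(x,y,z,yaw=None,show=True):
    o=bot.get_obs();r=R.from_quat(o["orientation"]);m=r.as_matrix()
    yw=np.degrees(np.arctan2(m[1,0],m[0,0]))
    print("pos",o["position"].round(4),"yaw",yw.round(1),"tilt",np.degrees(np.arccos(-m[2,2])).round(2),"w",round(o["width"],4),"t",o["time_s"],"F",o["ft_force"].round(1))
    print("shift mm",(m.T@(np.array([x,y,z])-o["position"])*1000).round(1), "turn z", None if yaw is None else round(yw-yaw,1))
E
python3 - <<'E'
from h import *
go(.671,.211,.13,-17)
E
```

```text
pos [0.5423 0.0062 0.1745] yaw -17.1 tilt 0.04 w 0.0003 t 2.975 F [ 0.4 -1.4  0.1]
shift mm [  62.9 -233.5   44.5] turn z -0.1
```

drive_tool(
  rows=[
    [[15.7,-58,11],[0,0,0],0],
    [[15.7,-58,11],[0,0,0],0],
    [[15.7,-58,11],[0,0,0],0],
    [[15.7,-59,11],[0,0,0],0],
    [[0,0,0],[0,0,0],0],
  ],
)

```text
time_s: 3.6
position: [0.6702, 0.212, 0.1286]
orientation: [0.989, -0.147, -0.001, 0.0]
ft_force: [-0.6, -0.4, 0.3]
width: 0.0008
```

```bash
python3 - <<'E'
from h import *
go(.671,.211,.0745,-17)
im=[]
for n in("scene","top"):
    d=get_image(n);i=d["image"];np.savez(f"{n}1.npz",**d)
    c=(345,190) if n=="scene" else (178,205)
    im.append(cv2.resize(i[c[1]-60:c[1]+60,c[0]-50:c[0]+50],(400,480)))
cv2.imwrite("pics/a1.png",np.hstack(im))
E
```

```text
pos [0.6702 0.212  0.1286] yaw -16.9 tilt 0.07 w 0.0008 t 3.6 F [-0.6 -0.4  0.3]
shift mm [ 1.1  0.7 54.1] turn z 0.1
```

View pics/a1.png

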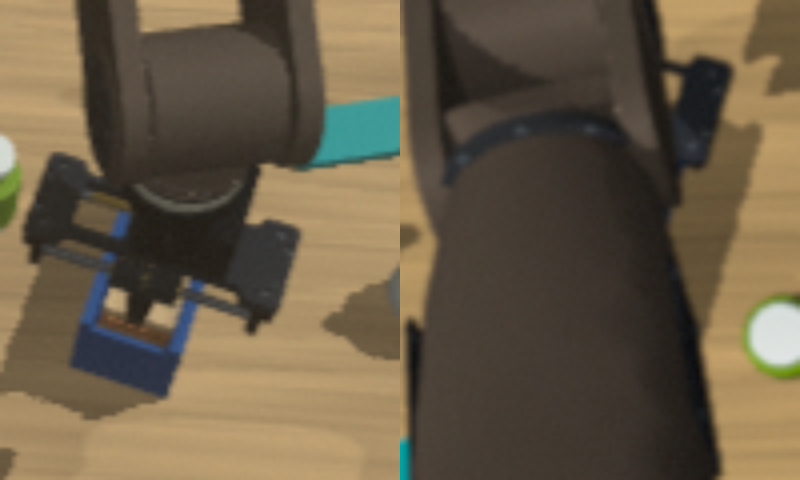

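Left (scene) view: shut fingers sit centred between the cheeks at the crate's rear end, around crop pixel (140,310). Descending there.

drive_tool(
  rows=[
    [[1,0,30],[0,0,0],0],
    [[0,0,14],[0,0,0],0],
    [[0,0,8],[0,0,0],0],
    [[0,0,2],[0,0,0],0],
    [[0,0,0],[0,0,0],0],
  ],
)

```text
time_s: 4.32
position: [0.671, 0.2083, 0.0772]
orientation: [0.989, -0.148, 0.0, -0.0]
ft_force: [-0.4, -0.5, 0.4]
width: 0.0005
```

drive_tool(
  rows=[
    [[0,0,0],[0,0,0],0],
    [[0,0,0],[0,0,0],0],
  ],
)

```text
time_s: 4.58
position: [0.6708, 0.2084, 0.077]
orientation: [0.989, -0.148, 0.0, -0.0]
ft_force: [-0.2, 0.7, -0.4]
width: 0.0004
```

```bash
python3 - <<'E'
from h import *
go(.671,.211,.0745,-17)
E
```

```text
pos [0.6708 0.2084 0.077 ] yaw -17.1 tilt 0.03 w 0.0004 t 4.575 F [-0.2  0.7 -0.4]
shift mm [-0.6 -2.5  2.5] turn z -0.1
```

drive_tool(
  rows=[
    [[0,-2.5,2.5],[0,0,0],0],
    [[-4,0,0],[0,0,0],0],
    [[-7,0,0],[0,0,0],0],
    [[-7,0,0],[0,0,0],0],
    [[-7,0,0],[0,0,0],0],
  ],
)

```text
time_s: 5.2
position: [0.647, 0.2183, 0.0742]
orientation: [0.989, -0.148, 0.0, 0.0]
ft_force: [0.2, 0.0, 0.6]
width: 0.0004
```

drive_tool(
  rows=[
    [[-7,0,0],[0,0,0],0],
    [[-7,0,0],[0,0,0],0],
    [[-7,0,0],[0,0,0],0],
    [[-7,0,0],[0,0,0],0],
    [[0,0,0],[0,0,0],0],
  ],
)

```text
time_s: 5.82
position: [0.6203, 0.2265, 0.0742]
orientation: [0.989, -0.148, -0.0, 0.0]
ft_force: [-0.7, 0.0, -0.5]
width: 0.0004
```

```bash
python3 - <<'E'
from h import *
go(.566+.038*.956,.2435-.038*.292,.0745,-17)
E
```

```text
pos [0.6203 0.2265 0.0742] yaw -17.1 tilt 0.02 w 0.0004 t 5.825 F [-0.7  0.  -0.5]
shift mm [-18.9  -0.3  -0.3] turn z -0.1
```

drive_tool(
  rows=[
    [[-7,0,0],[0,0,0],0],
    [[-7,0,0],[0,0,0],0],
    [[-5,0,0],[0,0,0],0],
    [[0,0,0],[0,0,0],0],
  ],
)

```text
time_s: 6.32
position: [0.6022, 0.2321, 0.0741]
orientation: [0.989, -0.148, -0.0, 0.0]
ft_force: [0.9, -1.5, -0.3]
width: 0.0005
```

drive_tool(
  rows=[
    [[4,0,0],[0,0,0],0],
    [[8,0,0],[0,0,0],0],
    [[0,0,-40],[0,0,0],0],
    [[0,0,-60],[0,0,0],60],
    [[50,-20,-20],[0,0,0],100],
  ],
)

```text
time_s: 6.95
position: [0.6682, 0.2331, 0.1993]
orientation: [0.989, -0.148, 0.002, -0.001]
ft_force: [1.4, -0.4, -0.0]
width: 0.0151
```

```bash
python3 - <<'E'
from h import *
go(.44,.282,.13,-17)
im=[]
for n in("scene","top"):
    d=get_image(n);np.savez(f"{n}2.npz",**d);P=cloud(d)
    print(n,"board",rect(P,(.51,.26),.18,.073,.09,light(d)))
    for q in("board_end","tray_edge"):print(q,[(np.round(r["point"]),round(r["p"],2)) for r in finder.place_of(n,q)[:3]])
    i=d["image"]
    c=(345,180) if n=="scene" else (168,225)
    im.append(cv2.resize(i[c[1]-60:c[1]+60,c[0]-50:c[0]+50],(400,480)))
cv2.imwrite("pics/a2.png",np.hstack(im))
E
```

```text
pos [0.6682 0.2331 0.1993] yaw -17.0 tilt 0.27 w 0.0151 t 6.95 F [ 1.4 -0.4 -0. ]
shift mm [-232.8   20.3   68.3] turn z -0.0
scene board (np.int64(274), array([572.1, 180.1, 200.8, 163. ]), 88.4, array([587.2, 230.9,  77.9]))
board_end [(array([371., 161.]), 0.82), (array([398., 204.]), 0.57)]
tray_edge []
top board (np.int64(8), array([547.7, 158.8, 182.2,  46.9]), 36.1, array([575.1, 176.6,  77.6]))
board_end []
tray_edge []
```

View pics/a2.png

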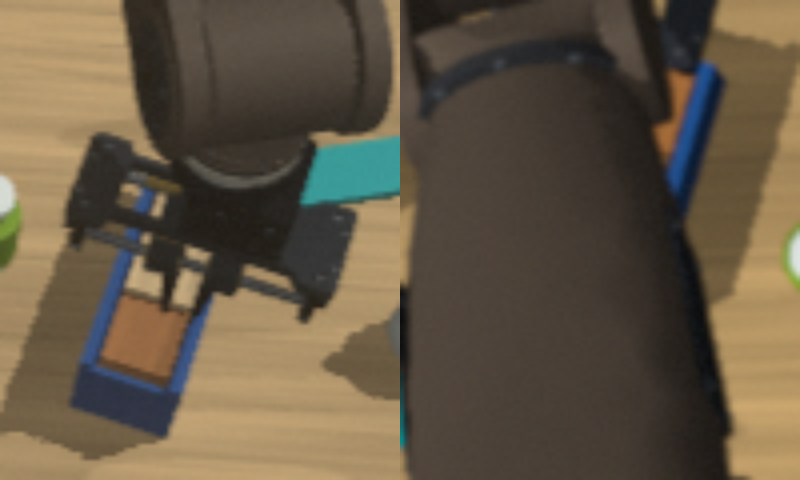

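Left view: top board has slid forward; its rear edge is at crop (115–200, 290–305), and the brown second board has stayed put. I'm moving over the overhanging end.

drive_tool(
  rows=[
    [[-58,5,0],[0,0,0],100],
    [[-58,5,0],[0,0,0],100],
    [[-58,5,0],[0,0,0],100],
    [[-58,5,20],[0,0,0],100],
    [[0,0,0],[0,0,0],100],
  ],
)

```text
time_s: 7.88
position: [0.4353, 0.2817, 0.173]
orientation: [0.989, -0.147, -0.002, 0.001]
ft_force: [1.3, 0.7, 0.2]
width: 0.0888
```

```bash
python3 - <<'E'
from h import *
d=get_image("scene");np.savez("scene3.npz",**d);P=cloud(d)
u=np.array([.956,-.292]);v=np.array([.292,.956]);c=np.array([.566,.2435])
q=(P[...,:2]-c)@np.stack([u,v],1);a,b=q[...,0],q[...,1]
m=(abs(b)<.02)&(abs(a)<.2)&(P[...,2]>.05)&(P[...,2]<.1)
for lo in np.arange(-.16,.1,.008):
    s=m&(a>=lo)&(a<lo+.008)
    if s.sum(): print(round(lo+.004,3),s.sum(),P[s][:,2].mean().round(4),d["image"][s].mean(0).round())
s=(abs(a+.01)<.05)&(P[...,2]>.076)&(P[...,2]<.09)&light(d)
for lo in (-.05,-.03,-.01,.01):
    t=s&(a>=lo)&(a<lo+.02);print("width",lo,t.sum(),b[t].min() if t.any() else 0,b[t].max() if t.any() else 0)
go(.566-.130*.956,.2435+.130*.292,.056,-17)
cv2.imwrite("pics/a3.png",cv2.resize(d["image"][100:260,270:430],(600,600),interpolation=2))
E
```

```text
-0.156 12 0.0794 [117. 156. 182.]
-0.148 19 0.0817 [119. 158. 184.]
-0.14 26 0.0812 [120. 160. 185.]
-0.132 23 0.0798 [119. 159. 184.]
-0.124 25 0.0811 [119. 159. 184.]
-0.116 23 0.0813 [120. 160. 186.]
-0.108 25 0.0809 [120. 160. 185.]
-0.1 23 0.0803 [117. 156. 180.]
-0.092 22 0.0809 [115. 153. 178.]
-0.084 23 0.0811 [112. 149. 174.]
-0.076 31 0.0808 [112. 150. 174.]
-0.068 24 0.0804 [119. 159. 184.]
-0.06 24 0.0805 [120. 160. 185.]
-0.052 24 0.0809 [119. 158. 184.]
-0.044 24 0.0813 [120. 160. 185.]
-0.036 28 0.0804 [119. 159. 184.]
-0.028 28 0.0799 [119. 159. 184.]
-0.02 25 0.0803 [118. 158. 183.]
-0.012 28 0.081 [119. 158. 183.]
-0.004 26 0.081 [118. 158. 183.]
0.004 27 0.0801 [118. 157. 182.]
0.012 25 0.0813 [118. 157. 182.]
0.02 38 0.0782 [ 95. 128. 150.]
0.028 34 0.075 [ 63.  92. 122.]
0.036 27 0.072 [ 65. 100. 143.]
0.044 32 0.0718 [ 65. 100. 143.]
0.052 24 0.0726 [ 65. 100. 143.]
0.06 32 0.0721 [ 65. 101. 143.]
0.068 29 0.0718 [ 65. 100. 143.]
0.076 26 0.0728 [ 65. 100. 142.]
0.084 39 0.0708 [ 56.  85. 121.]
0.092 29 0.0674 [71. 68. 75.]
0.1 52 0.0626 [76. 56. 48.]
width -0.05 84 -0.02514074854740216 0.03025472085770712
width -0.03 89 -0.17499576458643765 0.030231631456098258
width -0.01 100 -0.1746626931453527 0.4853568271624764
width 0.01 86 -0.1595226243165531 0.46886808571631955
pos [0.438  0.2819 0.1738] yaw -17.0 tilt 0.1 w 0.0922 t 7.925 F [ 0.6  1.  -0.2]
shift mm [  3.8  -0.8 117.8] turn z 0.0
```

View pics/a3.png

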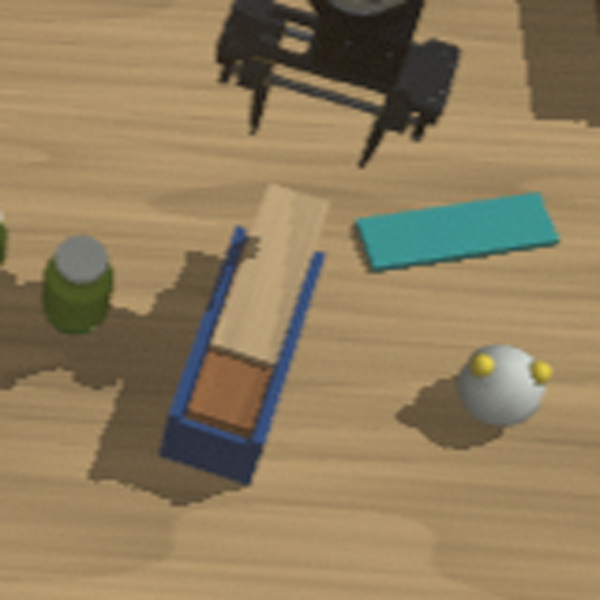

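View: the light board overhangs the front edge (its end at crop 265–330,185–205, rear edge 215–275,350–362). It is flat and straight, with the open fingers above and ahead of it. Measured board end ≈ -0.155 in tray, about 5 cm overhang. Descending to pinch.

drive_tool(
  rows=[
    [[2,0,50],[0,0,0],100],
    [[0,0,40],[0,0,0],100],
    [[0,0,22],[0,0,0],100],
    [[0,0,6],[0,0,0],100],
    [[0,0,0],[0,0,0],100],
  ],
)

```text
time_s: 8.55
position: [0.4426, 0.2811, 0.0563]
orientation: [0.989, -0.149, 0.0, 0.0]
ft_force: [-0.1, -0.2, -0.0]
width: 0.095
```

```bash
python3 - <<'E'
from h import *
go(.566-.132*.956,.2435+.132*.292,.056,-17)
E
```

```text
pos [0.4426 0.2811 0.0563] yaw -17.1 tilt 0.01 w 0.095 t 8.55 F [-0.1 -0.2 -0. ]
shift mm [-2.9 -0.1  0.3] turn z -0.1
```

drive_tool(
  rows=[
    [[-3,0,0],[0,0,0],60],
    [[0,0,0],[0,0,0],40],
    [[0,0,0],[0,0,0],40],
    [[0,0,0],[0,0,0],40],
    [[0,0,0],[0,0,0],40],
  ],
  newtons=35,
)

```text
time_s: 9.18
position: [0.4392, 0.2821, 0.0562]
orientation: [0.989, -0.148, 0.0, -0.0]
ft_force: [-0.5, -0.8, 0.4]
width: 0.0561
```

drive_tool(
  rows=[
    [[0,0,-3],[0,0,0],40],
    [[0,0,-8],[0,0,0],40],
    [[0,0,-12],[0,0,0],40],
    [[0,0,-15],[0,0,0],40],
    [[0,0,-15],[0,0,0],40],
  ],
)

```text
time_s: 9.8
position: [0.4392, 0.2822, 0.1105]
orientation: [0.989, -0.148, 0.0, -0.0]
ft_force: [-0.1, 0.3, -0.5]
width: 0.0555
```

```bash
python3 - <<'E'
from h import *
go(.464,-.229,.13,2)
d=get_image("scene");np.savez("scene4.npz",**d);P=cloud(d)
print(rect(P,(.53,.26),.11,.095,.2,light(d)))
cv2.imwrite("pics/a4.png",cv2.resize(d["image"][100:260,270:430],(600,600),interpolation=2))
E
```

```text
pos [0.4392 0.2822 0.1105] yaw -17.1 tilt 0.03 w 0.0555 t 9.8 F [-0.1  0.3 -0.5]
shift mm [173.7 481.4 -19.6] turn z -19.1
(np.int64(884), array([508.1, 277. , 174.2, 143.9]), 8.4, array([508.5, 262.6, 135.6]))
```

View pics/a4.png

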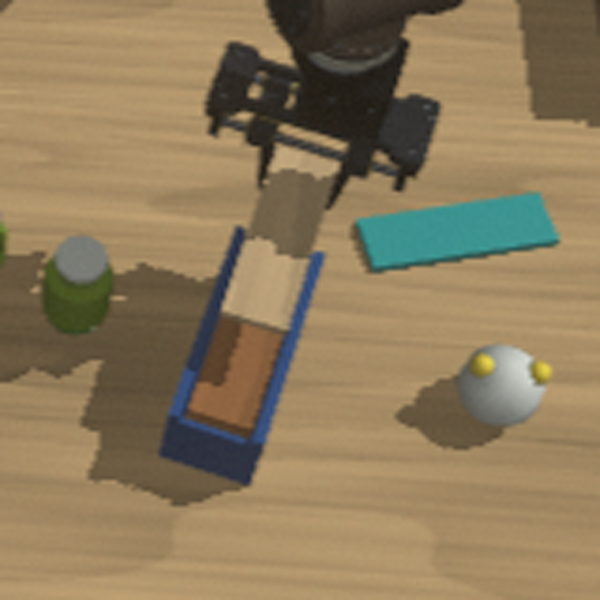

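Board lifted level in the pinch; second board is still in the crate (brown at crop 190–280, 320–430). Turning to the stand's yaw, then carrying.

drive_tool(
  rows=[
    [[0,0,-6],[0,0,-4.8],40],
    [[0,0,-6],[0,0,-4.8],40],
    [[0,0,-6],[0,0,-4.8],40],
    [[0,15,-2],[0,0,-4.7],40],
    [[0,30,0],[0,0,0],40],
  ],
)

```text
time_s: 10.48
position: [0.4395, 0.2372, 0.1296]
orientation: [1.0, 0.019, 0.0, -0.0]
ft_force: [-1.1, -1.0, -0.4]
width: 0.0556
```

drive_tool(
  rows=[
    [[0,42,0],[0,0,0],40],
    [[0,45,0],[0,0,0],40],
    [[0,45,0],[0,0,0],40],
    [[0,45,0],[0,0,0],40],
    [[0,45,0],[0,0,0],40],
  ],
)

```text
time_s: 11.1
position: [0.4474, 0.0138, 0.1296]
orientation: [1.0, 0.018, 0.0, 0.0]
ft_force: [0.8, 0.5, -0.2]
width: 0.0555
```

drive_tool(
  rows=[
    [[2,45,0],[0,0,0],40],
    [[2,45,0],[0,0,0],40],
    [[2,45,0],[0,0,0],40],
    [[0,45,0],[0,0,0],40],
    [[0,40,0],[0,0,0],40],
  ],
)

```text
time_s: 11.72
position: [0.4611, -0.2061, 0.1295]
orientation: [1.0, 0.017, 0.0, 0.0]
ft_force: [0.7, 0.9, -1.1]
width: 0.0554
```

```bash
python3 - <<'E'
from h import *
go(.534-.068,-.2275,.13,2)
for n in("scene",):
    d=get_image(n);np.savez(f"{n}5.npz",**d);P=cloud(d)
    print(rect(P,(.55,-.2),.11,.12,.18,light(d)))
E
```

```text
pos [ 0.4611 -0.2061  0.1295] yaw 2.0 tilt 0.03 w 0.0554 t 11.725 F [ 0.7  0.9 -1.1]
shift mm [ 4.2 21.5 -0.5] turn z -0.0
(np.int64(897), array([ 530.5, -205.3,  180.5,   71.6]), -0.0, array([ 533.2, -201. ,  152.7]))
```

drive_tool(
  rows=[
    [[3,15,5],[0,0,0],40],
    [[2,8,10],[0,0,0],40],
    [[0,0,10],[0,0,0],40],
    [[0,0,5],[0,0,0],40],
    [[0,0,0],[0,0,0],40],
  ],
)

```text
time_s: 12.4
position: [0.4668, -0.2266, 0.0987]
orientation: [1.0, 0.018, -0.0, -0.0]
ft_force: [-0.7, -0.2, -0.8]
width: 0.0558
```

```bash
python3 - <<'E'
from h import *
go(.466,-.229,.056,2)
im=[]
for n in("scene","top"):
    d=get_image(n);np.savez(f"{n}6.npz",**d);P=cloud(d);i=d["image"].astype(int)
    w=light(d)&(i[...,2]>90)
    w&=(abs(P[...,0]-.535)<.12)&(abs(P[...,1]+.227)<.06)&(P[...,2]>.108)&(P[...,2]<.14)
    c=P[w];print(n,len(c),np.percentile(c,[1,50,99],axis=0).round(4).tolist())
    for lo in np.arange(.48,.62,.02):
        s=c[(c[:,0]>lo)&(c[:,0]<lo+.02)]
        if len(s)>5: print(round(lo+.01,2),"y",np.percentile(s[:,1],[3,97]).round(4),"z",s[:,2].mean().round(4))
    cc=(195,165) if n=="scene" else (325,215)
    im.append(cv2.resize(d["image"][cc[1]-60:cc[1]+60,cc[0]-50:cc[0]+50],(400,480)))
cv2.imwrite("pics/a6.png",np.hstack(im))
E
```

```text
pos [ 0.4668 -0.2266  0.0987] yaw 2.1 tilt 0.06 w 0.0558 t 12.4 F [-0.7 -0.2 -0.8]
shift mm [-0.9  2.4 42.7] turn z 0.1
scene 841 [[0.4485, -0.2496, 0.1148], [0.5437, -0.2208, 0.1217], [0.6244, -0.1907, 0.1271]]
0.49 y [-0.2495 -0.1962] z 0.1219
0.51 y [-0.2493 -0.1966] z 0.1219
0.53 y [-0.2468 -0.1936] z 0.1221
0.55 y [-0.248  -0.1939] z 0.1217
0.57 y [-0.2453 -0.1928] z 0.1213
0.59 y [-0.2448 -0.1913] z 0.1214
0.61 y [-0.244  -0.1902] z 0.1216
0.63 y [-0.2423 -0.1906] z 0.1194
top 649 [[0.512, -0.249, 0.1145], [0.5778, -0.2169, 0.1212], [0.6231, -0.1934, 0.1269]]
0.51 y [-0.2092 -0.1978] z 0.1222
0.53 y [-0.2245 -0.1962] z 0.1211
0.55 y [-0.2422 -0.1958] z 0.1213
0.57 y [-0.2488 -0.1951] z 0.121
0.59 y [-0.2472 -0.1938] z 0.121
0.61 y [-0.2466 -0.1927] z 0.1203
0.63 y [-0.2457 -0.1936] z 0.1209
```

View pics/a6.png

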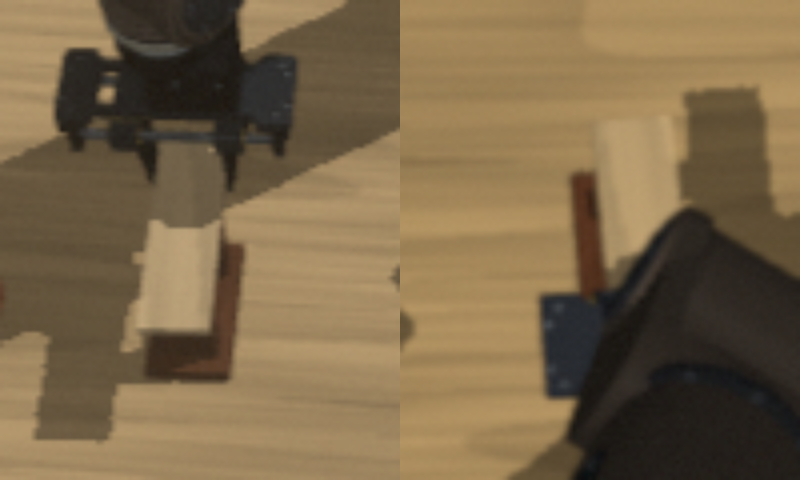

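Board hangs level over the stand, at about 2.5° (crop left 140–220, 220–330). Both views put it about 4 mm too far to +y and 2 mm forward of the stand. Correcting and lowering.

drive_tool(
  rows=[
    [[-2,4,10],[0,0,0],40],
    [[0,0,14],[0,0,0],40],
    [[0,0,10],[0,0,0],40],
    [[0,0,5],[0,0,0],40],
    [[0,0,3],[0,0,0],40],
  ],
)

```text
time_s: 13.12
position: [0.4651, -0.2312, 0.0567]
orientation: [1.0, 0.018, -0.0, -0.0]
ft_force: [-0.5, 0.1, 0.3]
width: 0.0556
```

drive_tool(
  rows=[
    [[0,0,1],[0,0,0],40],
    [[0,0,0],[0,0,0],40],
    [[0,0,0],[0,0,0],40],
  ],
)

```text
time_s: 13.5
position: [0.4652, -0.2313, 0.0564]
orientation: [1.0, 0.018, 0.0, 0.0]
ft_force: [-0.2, 0.2, -0.5]
width: 0.0557
```

drive_tool(
  rows=[
    [[0,0,1],[0,0,0],40],
    [[0,0,0],[0,0,0],40],
    [[0,0,0],[0,0,0],62],
    [[0,0,0],[0,0,0],80],
    [[0,0,0],[0,0,0],100],
  ],
)

```text
time_s: 14.12
position: [0.4651, -0.2313, 0.0551]
orientation: [1.0, 0.018, -0.0, 0.0]
ft_force: [0.5, -0.6, -0.1]
width: 0.0737
```

drive_tool(
  rows=[
    [[0,0,0],[0,0,0],100],
    [[0,0,-20],[0,0,0],100],
    [[0,0,-40],[0,0,0],100],
    [[0,-30,-40],[0,0,-9.5],100],
    [[-10,-60,0],[0,0,-9.5],100],
  ],
)

```text
time_s: 14.75
position: [0.4438, -0.145, 0.1574]
orientation: [0.983, 0.184, 0.002, 0.002]
ft_force: [-0.0, 0.1, -1.4]
width: 0.0951
```

drive_tool(
  rows=[
    [[-15,-55,0],[0,0,-9.5],100],
    [[-20,-50,0],[0,0,0],100],
    [[0,0,0],[0,0,0],100],
  ],
)

```text
time_s: 15.12
position: [0.3633, -0.0637, 0.1553]
orientation: [0.964, 0.264, -0.001, -0.0]
ft_force: [0.5, -0.4, 0.2]
width: 0.0951
```

```bash
python3 - <<'E'
from h import *
go(.460,.0085,.12,30)
im=[]
for n in("scene","top"):
    d=get_image(n);np.savez(f"{n}7.npz",**d);P=cloud(d)
    i=d["image"].astype(int)
    print(n,"board",rect(P,(.53,-.227),.13,.07,.095))
    print("vase",rect(P,(.46,.0085),.04,.06,.09))
    cc=(195,165) if n=="scene" else (325,215)
    im.append(cv2.resize(d["image"][cc[1]-60:cc[1]+60,cc[0]-50:cc[0]+50],(400,480)))
cv2.imwrite("pics/a7.png",np.hstack(im))
E
```

```text
pos [ 0.3633 -0.0637  0.1553] yaw 30.6 tilt 0.07 w 0.0951 t 15.125 F [ 0.5 -0.4  0.2]
shift mm [120.  -12.8  35.2] turn z 0.6
scene board (np.int64(829), array([ 533.9, -226.2,  184.9,   57.5]), 3.0, array([ 537.1, -225.5,   78.7]))
vase (np.int64(81), array([462.3,   9.3,  33.6,  33.6]), 78.3, array([461.9,   9.6,  70.5]))
top board (np.int64(1197), array([ 531.9, -228.8,  180. ,   57.5]), 2.8, array([ 531. , -228.4,   77.7]))
vase (np.int64(116), array([459. ,   7.4,  32.1,  31.9]), 88.5, array([459.3,   7.4,  69.8]))
```

View pics/a7.png

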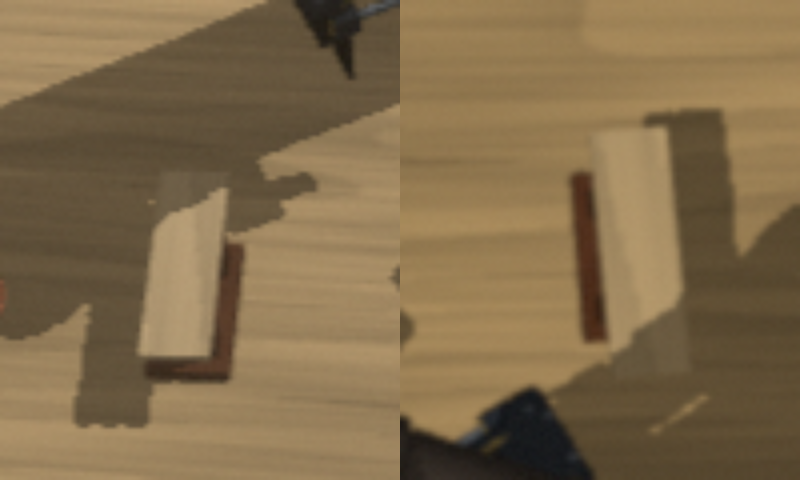

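Board lies flat, centred and square on the posts; both views put it within 2 mm and 2° of the stand. Crop confirms it covers both posts. Next, the small vase.

drive_tool(
  rows=[
    [[50,-5,0],[0,0,0],100],
    [[50,-5,10],[0,0,0],100],
    [[20,-3,20],[0,0,0],100],
    [[0,0,5],[0,0,0],100],
    [[0,0,0],[0,0,0],100],
  ],
)

```text
time_s: 15.85
position: [0.4623, 0.0059, 0.1198]
orientation: [0.965, 0.263, -0.001, -0.0]
ft_force: [-0.7, -0.2, 0.7]
width: 0.0952
```

```bash
python3 - <<'E'
from h import *
go(.4605,.0085,.014,30)
d=get_image("scene");cv2.imwrite("pics/a8.png",cv2.resize(d["image"][100:240,190:350],(640,560),interpolation=2))
E
```

```text
pos [0.4623 0.0059 0.1198] yaw 30.5 tilt 0.07 w 0.0952 t 15.85 F [-0.7 -0.2  0.7]
shift mm [ -0.2  -3.1 105.8] turn z 0.5
```

View pics/a8.png

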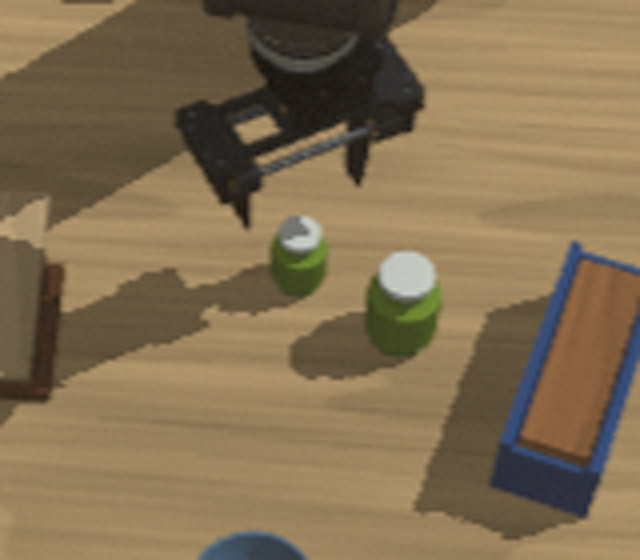

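Two vases: small at crop (298,255), large at (403,300). The job needs the smaller, and the fingers straddle it. The hand's body stays clear of the large one. Descending.

drive_tool(
  rows=[
    [[0,-3,35],[0,0,0],100],
    [[0,0,35],[0,0,0],100],
    [[0,0,22],[0,0,0],100],
    [[0,0,10],[0,0,0],100],
    [[0,0,3],[0,0,0],100],
  ],
)

```text
time_s: 16.52
position: [0.4612, 0.0087, 0.0154]
orientation: [0.965, 0.263, 0.0, 0.0]
ft_force: [-0.5, 0.5, -0.0]
width: 0.095
```

drive_tool(
  rows=[
    [[0,0,0],[0,0,0],75],
    [[0,0,0],[0,0,0],55],
    [[0,0,0],[0,0,0],35],
    [[0,0,0],[0,0,0],35],
    [[0,0,0],[0,0,0],35],
  ],
  newtons=20,
)

```text
time_s: 17.15
position: [0.4612, 0.0091, 0.0152]
orientation: [0.965, 0.263, 0.0, 0.0]
ft_force: [-0.2, -0.5, -0.4]
width: 0.0506
```

drive_tool(
  rows=[
    [[0,0,0],[0,0,0],35],
    [[0,0,-4],[0,0,0],35],
    [[0,0,-15],[0,0,0],35],
    [[0,0,-25],[0,0,0],35],
    [[0,0,-30],[0,0,0],35],
  ],
)

```text
time_s: 17.77
position: [0.4607, 0.0092, 0.0897]
orientation: [0.965, 0.263, -0.001, -0.0]
ft_force: [-0.2, -0.5, -1.5]
width: 0.0478
```

```bash
python3 - <<'E'
from h import *
go(.4605+.072,.0085-.236,.13,30)
E
```

```text
pos [0.4607 0.0092 0.0897] yaw 30.5 tilt 0.08 w 0.0478 t 17.775 F [-0.2 -0.5 -1.5]
shift mm [-58.4 240.3 -40.4] turn z 0.5
```

drive_tool(
  rows=[
    [[0,0,-25],[0,0,0],35],
    [[-5,20,-15],[0,0,0],35],
    [[-10,40,0],[0,0,0],35],
    [[-11,45,0],[0,0,0],35],
    [[-11,45,0],[0,0,0],35],
  ],
)

```text
time_s: 18.4
position: [0.5055, -0.1402, 0.1293]
orientation: [0.965, 0.263, -0.0, -0.0]
ft_force: [0.7, 0.7, -1.4]
width: 0.0475
```

drive_tool(
  rows=[
    [[-11,45,0],[0,0,0],35],
    [[-8,30,0],[0,0,0],35],
    [[-2,15,0],[0,0,0],35],
    [[0,0,0],[0,0,0],35],
    [[0,0,0],[0,0,0],35],
  ],
)

```text
time_s: 19.02
position: [0.5327, -0.2259, 0.1291]
orientation: [0.965, 0.264, -0.0, -0.0]
ft_force: [0.4, 0.8, -1.8]
width: 0.0474
```

```bash
python3 - <<'E'
from h import *
go(.533,-.2275,.0952,30)
im=[]
for n in("scene","top"):
    d=get_image(n);np.savez(f"{n}8.npz",**d);P=cloud(d)
    for q in("vase",):
        for r in finder.outline_of(n,q)[:3]: 
            c=P[r["mask"]];print(n,round(r["p"],2),r["mask"].sum(),np.median(c,axis=0).round(4),np.percentile(c,[3,97],axis=0).round(4).tolist())
    cc=(195,165) if n=="scene" else (325,215)
    im.append(cv2.resize(d["image"][cc[1]-60:cc[1]+60,cc[0]-50:cc[0]+50],(400,480)))
cv2.imwrite("pics/a9.png",np.hstack(im))
E
```

```text
pos [ 0.5327 -0.2259  0.1291] yaw 30.6 tilt 0.05 w 0.0474 t 19.025 F [ 0.4  0.8 -1.8]
shift mm [-0.6  1.6 33.9] turn z 0.6
scene 0.76 267 [ 0.5472 -0.2205  0.1635] [[0.5201, -0.2402, 0.125], [0.5648, -0.2016, 0.2254]]
scene 0.45 408 [0.589  0.4634 0.0568] [[0.5524, 0.4364, 0.0284], [0.6112, 0.4971, 0.071]]
top 0.81 338 [0.5079 0.0943 0.0865] [[0.4829, 0.0695, 0.0583], [0.5332, 0.1225, 0.0954]]
```

View pics/a9.png

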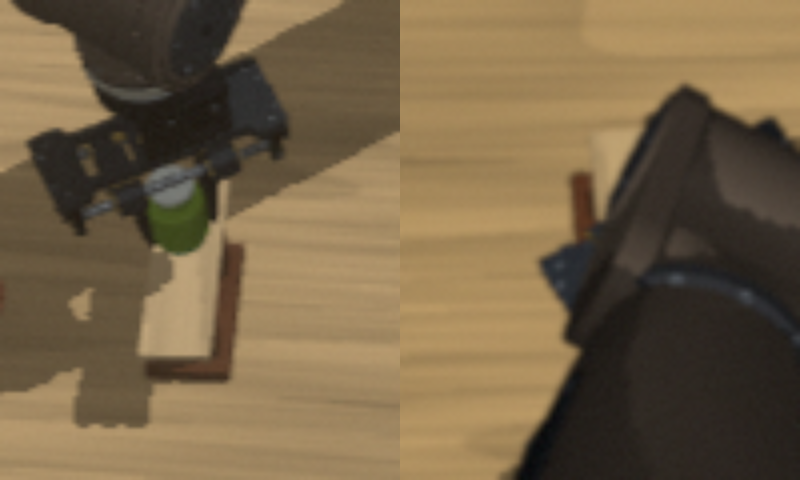

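Vase is held upright above the board (left crop, vase at 178,215). Lowering 35 mm to the board.

drive_tool(
  rows=[
    [[0,1.5,10],[0,0,0],35],
    [[0,0,12],[0,0,0],35],
    [[0,0,8],[0,0,0],35],
    [[0,0,4],[0,0,0],35],
    [[0,0,1],[0,0,0],35],
  ],
)

```text
time_s: 19.85
position: [0.5338, -0.2284, 0.0938]
orientation: [0.965, 0.263, -0.0, -0.0]
ft_force: [-0.3, 0.5, -1.1]
width: 0.0479
```

drive_tool(
  rows=[
    [[0,0,0],[0,0,0],35],
    [[0,0,0],[0,0,0],35],
  ],
)

```text
time_s: 20.1
position: [0.534, -0.2284, 0.0944]
orientation: [0.965, 0.263, 0.0, 0.0]
ft_force: [0.5, 0.1, -1.7]
width: 0.0481
```

drive_tool(
  rows=[
    [[0,0,1],[0,0,0],35],
    [[0,0,0],[0,0,0],35],
    [[0,0,0],[0,0,0],35],
  ],
)

```text
time_s: 20.48
position: [0.5339, -0.2284, 0.0932]
orientation: [0.965, 0.263, 0.0, 0.0]
ft_force: [0.3, 0.0, -1.0]
width: 0.0478
```

Within about a millimetre of the board, so releasing gently and retreating straight up.

drive_tool(
  rows=[
    [[0,0,0.5],[0,0,0],35],
    [[0,0,0],[0,0,0],53],
    [[0,0,0],[0,0,0],65],
    [[0,0,0],[0,0,0],100],
    [[0,0,0],[0,0,0],100],
  ],
)

```text
time_s: 21.1
position: [0.5338, -0.2284, 0.0926]
orientation: [0.965, 0.263, -0.0, 0.0]
ft_force: [0.4, 0.5, 0.6]
width: 0.0755
```

drive_tool(
  rows=[
    [[0,0,0],[0,0,0],100],
    [[0,0,-20],[0,0,0],100],
    [[0,0,-40],[0,0,0],100],
    [[0,0,-50],[0,0,0],100],
    [[-30,-50,-20],[0,0,0],100],
  ],
)

```text
time_s: 21.72
position: [0.4844, -0.2018, 0.2248]
orientation: [0.965, 0.263, 0.002, 0.002]
ft_force: [-0.5, 0.1, -0.2]
width: 0.0954
```

drive_tool(
  rows=[
    [[-35,-45,0],[0,0,0],100],
    [[-35,-45,0],[0,0,0],100],
    [[-30,-40,0],[0,0,0],100],
    [[0,0,0],[0,0,0],100],
  ],
)

```text
time_s: 22.22
position: [0.3281, -0.1381, 0.223]
orientation: [0.965, 0.263, 0.0, 0.0]
ft_force: [0.2, 0.5, -0.5]
width: 0.0951
```

```bash
python3 - <<'E'
from h import *
go(.4,0,.2)
im=[]
for n in("scene","top"):
    d=get_image(n);np.savez(f"{n}9.npz",**d);P=cloud(d)
    print(n,"board",rect(P,(.53,-.227),.13,.07,.095))
    print("vase rim",rect(P,(.535,-.2275),.05,.14,.16),"belly",rect(P,(.535,-.2275),.05,.1,.13))
    print("bowls/orb",rect(P,(.77,-.012),.08,.02,.1),rect(P,(.56,-.42),.08,.02,.1),rect(P,(.577,.466),.08,.02,.1))
    print("mid board",rect(P,(.566,.2435),.12,.068,.076,light(d)))
    cc=(195,165) if n=="scene" else (325,215)
    im.append(cv2.resize(d["image"][cc[1]-60:cc[1]+60,cc[0]-50:cc[0]+50],(400,480)))
cv2.imwrite("pics/a10.png",np.hstack(im))
E
```

```text
pos [ 0.3281 -0.1381  0.223 ] yaw 30.5 tilt 0.01 w 0.0951 t 22.225 F [ 0.2  0.5 -0.5]
shift mm [132.  -82.5  23. ] turn z None
scene board (np.int64(594), array([ 533.5, -225.6,  184.8,   56.9]), 3.0, array([ 549.1, -222.1,   79. ]))
vase rim (np.int64(96), array([ 532.8, -226.6,   36.5,   34.4]), 25.3, array([ 534.5, -226.2,  148.5])) belly (np.int64(126), array([ 543.8, -223.9,   47.2,   33.1]), -74.8, array([ 546.8, -222.8,  119.2]))
bowls/orb (np.int64(420), array([774.8,  -6.2,  97.3,  96.8]), 4.1, array([762. ,  -6.4,  34.9])) (np.int64(282), array([ 560.7, -421.6,   87.5,   87.1]), 59.3, array([ 551.4, -428.7,   32.8])) (np.int64(402), array([580.2, 467.3,  68.2,  68. ]), 87.9, array([587.6, 463.8,  54.9]))
mid board (np.int64(745), array([570.6, 244. , 197.8,  67.2]), -21.0, array([568.5, 243.9,  72.1]))
top board (np.int64(962), array([ 531.9, -228.9,  180.2,   57.2]), 2.9, array([ 530.6, -227. ,   77.6]))
vase rim (np.int64(124), array([ 532. , -228.3,   33.2,   30.9]), 88.4, array([ 532.4, -228.9,  147.4])) belly (np.int64(105), array([ 532.2, -229.1,   46. ,   45.5]), 87.1, array([ 529.2, -221.3,  123.6]))
bowls/orb (np.int64(399), array([773.9,  -8. ,  97.5,  96.7]), -47.3, array([781.5,  -8.6,  34.4])) (np.int64(318), array([ 559.9, -425.2,   86. ,   85.8]), -48.1, array([ 561.8, -433.2,   32.4])) (np.int64(484), array([575. , 464.6,  68. ,  67.8]), 22.2, array([573.9, 459.7,  54.2]))
mid board (np.int64(948), array([563.6, 243.2, 179.9,  56.9]), -16.6, array([561.6, 243.3,  71.2]))
```

View pics/a10.png

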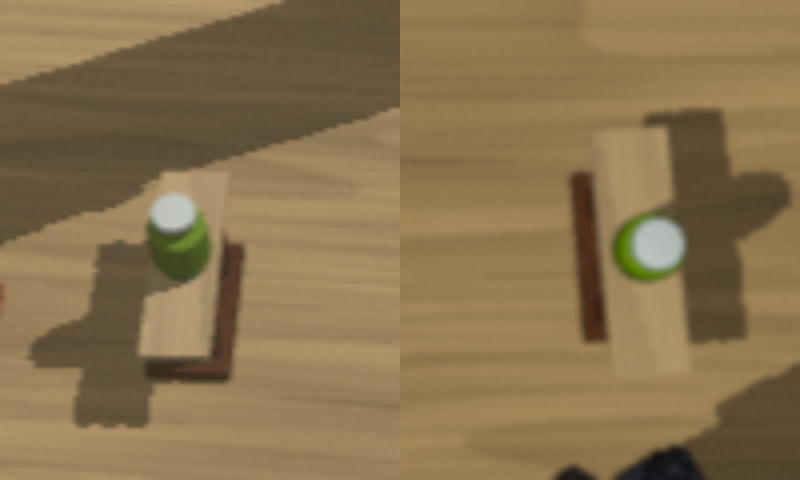

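The vase stands upright on the middle of the board, the board is centred on the stand, and the arm is clear. Handing in.

```bash
python3 -c "
from h import *
print(bot.sign_off())"
```

```text
the job is handed in; nothing more can be done
None
```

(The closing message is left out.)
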